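# Move a latched battery pack from the backup power unit to its charger

### The job

The backup power unit has two battery drawers, interlocked so that only one can be out at a time, and the right-hand one (its pack is fine and stays in it) has been left open. Push it shut, pull the left-hand drawer well out, pinch the sprung latch tab on the side of its battery pack to free it, lift the pack out, set it down flat in the empty charging cradle without dropping it, and then shut the left-hand drawer so that both are fully home. Do not push about the petri dish, the tally counter or the pipette that lie loose beside the unit.

Things in the scene. Friction and masses are not known exactly. Their poses are not given: they have to be found in the camera images.
- ups: backup power unit, white fixed case 142 mm deep, 190 wide, 97 high; two grey drawer fronts side by side. Origin: centre of its underside, at worktop height. x points from front to back, y to its left (seen facing the fronts), z up. Shut fronts (92 mm wide, z 10 to 90 mm) lie at x = -75 mm; left drawer centred on y = +50 mm, right on y = -50 mm
- left_drawer (a joint): left drawer, m pulled out along the unit's -x: 0 shut, 0.115 fully out. About 2 N of friction; stays where left. Holds the pack to be moved. Locked by a pin while the right drawer is out; freed once that is within about 3 mm of shut (and the other way round)
- right_drawer (a joint): right drawer, same values: 0 shut, 0.115 fully out; starts 50 to 100 mm out. Holds another pack of the same kind, which stays there
- left_drawer_handle (a point): middle of the left drawer's steel bar handle: a level round bar of 10 mm diameter along the unit's y, 56 mm long with its bent ends, 76 mm above the worktop, its centre line 42 mm in front of the drawer front (37 mm free behind it)
- right_drawer_handle (a point): middle of the right drawer's bar handle, of the same make
- pack: battery pack in the left drawer: dark block 100 mm long (x), 48 wide (y), 72 high, 0.3 to 0.6 kg. Origin: centre of its underside. Seated 12 mm above the worktop, axes parallel to the unit's, at unit y = +45.5 mm, x = -14 mm with the drawer shut (wholly in front of the case when fully out). Latch tab on its +y side, plain ribs on the other. Drawer walls reach 26 mm above its underside
- pack_grip (a point): where to pinch the pack, fingers closing along its y (57 mm wide at first, 50 mm with the tab pressed): midway between the pressed tab and the far face, 52 mm above the underside (20 mm below its top), 1 mm from its middle towards the tab
- pack_tab (a joint): latch tab, m pressed inward (to pack -y): 0 released, 0.007 fully in; sprung, 3.6 to 7.8 N. Its barb catches under a lip of the drawer: the tab's side lifts only about 2 mm unless the tab is kept pressed over 0.005. Pad: pack x -18 to +18 mm, 32 to 68 mm above the pack's underside, face 33 mm from the pack's middle plane released, 26 mm pressed
- charger: charging cradle, fixed to the worktop: a white shoe 164 mm long and 80 mm wide, with a 44 mm high head at its +x end and an open shallow pocket. Origin: underside, below the pocket's middle. Its x axis runs along the pocket towards the head, z up
- charger_seat (a point): middle of the pocket's floor, 12 mm above the worktop. The pocket is 112 mm long (charger x) and 64 mm wide, its rim 9 mm high, lower than the tab's barb: the pack stands in it flat, long side along the pocket, either way round
- petri_dish: covered petri dish, 91 mm across and 16 mm high, lying loose between the unit and the cradle. Origin: centre of its underside
- tally_counter: round white hand tally counter, 58 mm across and 24 mm high, lying loose near the front edge between the unit and the cradle. Origin: centre of its underside
- pipette: white pipette with blue plunger, 206 mm long, lying loose on the bare worktop to the right of the unit (not the one on the white sheet). Origin: below its middle

How it is judged:
On the way, in this order (a step that is already met when the one before it is completed fails the run):
1. the right-hand drawer is shut (within 5 mm) (value of joint right_drawer below 0.005 m), for 0.1 s.
2. the left-hand drawer is pulled out by more than 80 mm (value of joint left_drawer above 0.08 m), for 0.1 s.
3. the pack is lifted free of the drawer in the fingers, its tab pressed in (height (world z) of pack above 0.045 m and value of joint pack_tab above 0.003 m and contact force between the fingers and pack above 1 N), for 0.1 s.
4. the pack stands flat in the cradle (horizontal distance between pack and charger_seat below 0.02 m and z of pack in the frame of charger_seat below 0.004 m and angle between pack's own z axis and vertical below 0.06 rad), for 0.2 s.
At the end, for the whole second after the job is handed in: the pack stands at rest flat on the floor of the cradle's pocket (underside within 4 mm of the floor, within 20 mm of its middle, tilted less than 0.06 rad, its length within 0.3 rad of the pocket's), and both drawers are shut to within 5 mm (all of step 4 and angle between the x axis of pack and the x axis of charger, either way round below 0.3 rad and linear speed of pack below 0.02 m/s and value of joint each of left_drawer, right_drawer below 0.005 m); the robot touches nothing.
It fails at once if the pack is dropped (over 0.5 m/s in the air while no finger touches it) (linear speed of pack above 0.5 m/s and contact force between the fingers and pack below 0.1 N and height (world z) of pack above 0.016 m).
It fails at once if the petri dish, the tally counter or the pipette is moved more than 30 mm (distance of any of petri_dish, tally_counter, pipette from where it was at the start of the episode above 0.03 m).
It also fails if it takes over 64 s, if anything falls off the work surface, if the arm or the gripper's body presses on something with over 40 N, if the wrist force passes 120 N, or if a joint passes its speed limit or range.

### The arm

A 6-joint arm with a two-finger parallel gripper is mounted at the origin on a cart in front of the work surface, level with it; the furniture and walls round the work are solid. World frame = base frame: x ahead of the robot, y to its left, z up, the work surface at z = 0. Lengths are in m, angles in rad, forces in N, time in s.
With the tool pointing down it reaches from about 0.3 to 0.775 m from the base axis. Payload 14.6 kg.
Tool frame: the origin (TCP) lies between the finger pads; the fingertips stand ctrl.tip_extent ahead of it and the grasp point (between the pads) lies 3 mm ahead of it (ctrl.tip_extent is the distance from the TCP to the fingertips, in m); z points along the fingers, y is the line along which they close (so a half turn about z gives the same grasp; the last joint's range is limited). The gripper opens to 94 mm and grips with 3 to 60 N. Pads are 16 mm wide; open, the fingers measure 119 mm over their backs; the gripper's body (75 mm by 177 mm) begins 78 mm behind the grasp point.
Start: joints at [-1.234, 0.3, 1.521, -0, 1.321, -0.067], TCP at [0.216, -0.506, 0.227] pointing down, gripper open.
Joint ranges: [-3.03, 3.03], [-0.79, 2.21], [0.23, 2.52], [-1.04, 4.18], [0, 3.07], [-2.55, 2.55]. Speed limits (rad/s): [2.22, 2.22, 2.57, 3.14, 3.14, 3.14].

### API

Orientations are given as [roll, pitch, yaw] about the fixed x, y, z axes, in that order (R = Rz(yaw) Ry(pitch) Rx(roll)).
In Python, from station import ctrl gives the robot as it stands.
- The arm moves only by the tool shift_gripper, called after "Call:" as name(argument=value, ...) on one line, values as JSON. Schema: {"type":"object","properties":{"increments":{"type":"string"},"finger_gap":{"type":"number"},"clamp_n":{"type":"number"},"only":{"type":"string"},"quiet":{"type":"boolean"},"lines":{"type":"string"}},"required":["increments"],"additionalProperties":false}. increments is a string of 1 to 10 rows, parted by semicolons, with the numbers parted by spaces; each row has 6 numbers: dx, dy, dz in normalised numbers (1 is 0.25 m), then a rotation vector rx, ry, rz in parts of the range, where 1.0 means pi rad; each row shifts and turns the commanded pose from where the row before left it, along the tool's axes as they then stand; what a row does not reach is not made up. A row lasts 1/10 s, in which the tool goes at most 0.05 m and 0.15 rad, less where a joint would pass 70% of its speed; a pose out of reach is approached as far as the arm can. finger_gap is the finger opening in m, set as the call begins (left out keeps the last). The fingers move at their own pace and stop on an object; clamp_n is the grip in N (left out, the last holds). Time passes only in rows, so rows that do not move let the fingers close. The tool returns the time, the measured TCP pose, the force, the opening and the grip force at its end. only (a regular expression) keeps the lines of the reply that match it, lines (a string "A,B") keeps lines A to B, and quiet returns only ok. Input that does not fit is refused with a message, and nothing moves.
- ctrl.get_obs(): the state, without advancing time (a new reading comes with each control period).
- ctrl.camera(name): name is "side" or "top" or "wrist"; returns a dict with "pixels" (420x560x3 uint8, blue, green, red), "fx", "fy", "cx", "cy" (pixels), "extrinsics" (4x4, takes a point from camera to world coordinates). Camera axes: x right, y up, looking along -z (the intrinsics and any distortion apply to the point x, -y, -z); pixel columns grow to the right and rows downward; lengths in m; the calibration is good to about 2 mm. A picture is of the moment at which its call begins. There is no depth.
- ctrl.hand_in(): hands the job in; it is judged then, once.
The state is a dict: "time_s": time; "qpos": joint angles; "joint_vel": joint speeds; "tau": joint torques, N m; "ee_pos": TCP position; "eef_rot": TCP orientation; "force": force on the tool from outside, world axes, zero at the start; "moment": the same for the moment, N m; "grip_width": finger opening in m; "grip_force": force on a finger pad.
Only numpy, scipy, OpenCV 4.12 (cv2) and the standard library are available. Lean on these libraries where they do the work, as an engineer would, in place of code of your own. Each camera call takes 0.05 s, during which the arm holds its last target. There are 200 camera calls.

## Working session

There is one attempt and no reset: what is moved stays moved. The work goes in short steps, Python scripts to look and compute and a tool call to move; the robot and the scene stay as the last step left them, time stands still between calls to the robot, and variables do not carry over. Pictures are saved under pics/ and viewed, at most 12 in all, crops included, and the job is handed in when it is done.

```bash
ls; mkdir -p pics; python3 - <<'E'
from station import ctrl
import cv2,numpy as np
print(ctrl.tip_extent)
for n in ("top","side"):
    c=ctrl.camera(n); cv2.imwrite(f"pics/{n}0.png",c["pixels"]); print(n,c["fx"],c["fy"],c["cx"],c["cy"],[k for k in c]); print(np.round(c["extrinsics"],3).tolist())
o=ctrl.get_obs(); print(o)
E
```

```text
pics
station.py
0.022
top 406.2507539136567 406.2507539136567 279.12926424670275 222.00490959012473 ['pixels', 'fx', 'fy', 'cx', 'cy', 'extrinsics']
[[0.028, 0.991, -0.128, 0.41], [-0.999, 0.03, 0.012, -0.187], [0.015, 0.127, 0.992, 1.051], [0.0, 0.0, 0.0, 1.0]]
side 443.5374494407925 443.5374494407925 278.90749284294554 202.9758116780989 ['pixels', 'fx', 'fy', 'cx', 'cy', 'extrinsics']
[[-0.901, 0.184, -0.392, 0.077], [-0.433, -0.422, 0.797, 0.732], [-0.018, 0.888, 0.46, 0.603], [0.0, 0.0, 0.0, 1.0]]
{'time_s': 0.1, 'qpos': array([-1.23357778e+00,  3.00400242e-01,  1.52154385e+00, -1.20120111e-05,
        1.32074246e+00, -6.65856243e-02]), 'joint_vel': array([ 0.00138708, -0.00081204, -0.00179547, -0.00080207,  0.00143689,
       -0.00118793]), 'tau': array([ 4.68132130e-03, -5.32641757e+01, -3.53284514e+01,  7.10295467e-02,
        2.35006335e-02, -7.90301056e-05]), 'ee_pos': array([ 0.21602998, -0.50554297,  0.22694095]), 'eef_rot': array([-3.14050041e+00, -6.11744334e-05,  4.03807119e-01]), 'force': array([-0.59068332, -0.66812638, -0.63376618]), 'moment': array([-0.02451411,  0.03965899,  0.00482425]), 'grip_force': 0.0, 'grip_width': 0.09426763613363426}
```

View pics/top0.png

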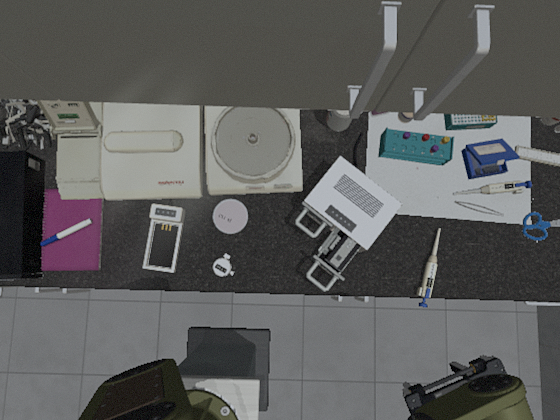

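View pics/side0.png

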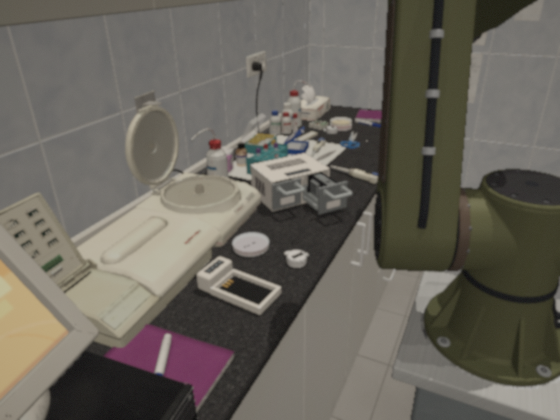

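Top view: unit at about (350,205), open right drawer with handle near (320,276), left handle near (308,222), cradle (163,238) with its head up, dish (230,216), counter (223,266), pipette (430,267).

```bash
cat > h.py <<'E'
from station import ctrl
import cv2,numpy as np
np.set_printoptions(precision=4,suppress=True)
def cam(n): return ctrl.camera(n)
def cast(c,uv,z):
    E=c["extrinsics"]; uv=np.atleast_2d(uv).astype(float)
    d=np.c_[(uv[:,0]-c["cx"])/c["fx"],-(uv[:,1]-c["cy"])/c["fy"],-np.ones(len(uv))]@E[:3,:3].T
    return E[:3,3]+d*((z-E[2,3])/d[:,2])[:,None]
def proj(c,P):
    E=c["extrinsics"]; p=(np.atleast_2d(P)-E[:3,3])@E[:3,:3]
    return np.c_[c["cx"]+c["fx"]*p[:,0]/-p[:,2],c["cy"]-c["fy"]*p[:,1]/-p[:,2]]
E
python3 - <<'E'
from h import *
c=cam("top"); im=c["pixels"]; g=cv2.cvtColor(im,cv2.COLOR_BGR2GRAY)
_,m=cv2.threshold(g,140,255,0)
n,l,s,ce=cv2.connectedComponentsWithStats(m)
for i in range(1,n):
    if s[i,4]>60 and 130<ce[i][0]<450 and 140<ce[i][1]<310:
        k=cv2.findContours((l==i).astype(np.uint8),0,2)[0][0]
        print(s[i],ce[i]); 
        if s[i,4]>300: print(cv2.approxPolyDP(cv2.convexHull(k),3,True)[:,0].tolist(), cv2.boxPoints(cv2.minAreaRect(k)).tolist())
a=cv2.resize(im[150:300,280:420],None,fx=4,fy=4,interpolation=2)
b=cv2.resize(im[190:290,135:250],None,fx=2,fy=4,interpolation=2)
cv2.imwrite("pics/crop1.png",a)
E
```

```text
[   56   102   145    97 11515] [133.7812 153.832 ]
[[199, 107], [199, 196], [61, 197], [56, 178], [58, 135], [90, 102]] [[56.0, 198.0], [56.0, 102.0], [200.0, 102.0], [200.0, 198.0]]
[ 205  106   97   88 3072] [251.3955 159.0859]
[[205, 106], [298, 109], [301, 189], [210, 193]] [[205.0, 106.0], [301.0, 106.0], [301.0, 193.0], [205.0, 193.0]]
[  304   112   256   138 14805] [428.9993 178.8892]
[[304, 200], [369, 113], [530, 117], [559, 154], [559, 163], [522, 223], [366, 249]] [[291.58477783203125, 125.9858169555664], [547.1110229492188, 83.12329864501953], [569.2449340820312, 215.07504272460938], [313.71868896484375, 257.93756103515625]]
[213 199  35  34 884] [230.2296 215.7387]
[[236, 200], [246, 210], [246, 222], [235, 232], [225, 232], [216, 226], [214, 210], [224, 200]] [[213.0, 199.0], [247.0, 199.0], [247.0, 232.0], [213.0, 232.0]]
[143 204  40  69 763] [163.6619 233.1625]
[[152, 204], [182, 209], [173, 272], [143, 267]] [[142.4406280517578, 268.15545654296875], [151.19252014160156, 203.1413116455078], [183.7562713623047, 207.52490234375], [175.00437927246094, 272.5390625]]
[296 209  29  28 135] [308.1333 225.4444]
[422 228  19  69 306] [431.7124 266.5588]
[[439, 228], [430, 296], [422, 295]] [[421.248779296875, 294.8389892578125], [435.721923828125, 227.29754638671875], [444.5999755859375, 229.20001220703125], [430.1268310546875, 296.741455078125]]
[331 239  25  28 206] [342.733  251.9903]
[213 254  21  22 223] [222.8744 265.6996]
[307 262  31  29 141] [319.6028 278.4184]
```

View pics/crop1.png

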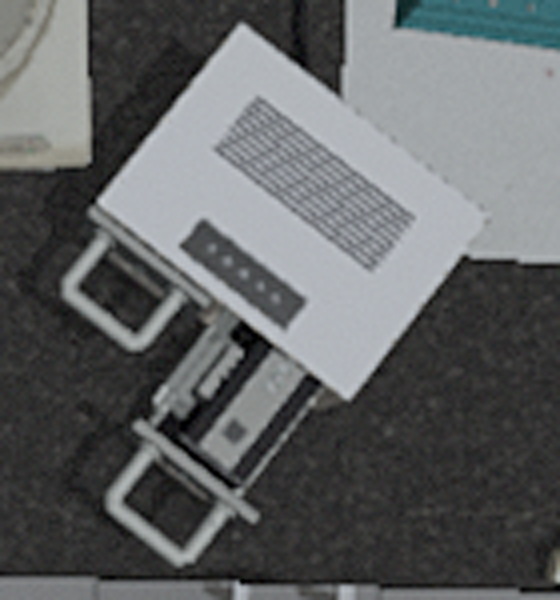

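Crop (4x, offset 280,150): case-top corners at full-image (340,155.5), (402,204), (367.5,250), (304,202). Bar handles: left mid (306,229), right mid (317,282). The right drawer holds a pack and its front is clear of the case.

```bash
cat >> h.py <<'E'
def fit(u,w): # 2D rigid u->w
    u=np.array(u);w=np.array(w);uc=u.mean(0);wc=w.mean(0);a=u-uc;b=w-wc
    th=np.arctan2((a[:,0]*b[:,1]-a[:,1]*b[:,0]).sum(),(a*b).sum());R=np.array([[np.cos(th),-np.sin(th)],[np.sin(th),np.cos(th)]])
    t=wc-R@uc; return th,t,w-(u@R.T+t)
E
python3 - <<'E'
from h import *
c=cam("top")
P=cast(c,[(340,155.5),(401.75,203.75),(367.5,250),(303.75,201.75)],.097)[:,:2]
print(P,np.linalg.norm(np.roll(P,-1,0)-P,axis=1))
th,t,r=fit([(.071,.095),(.071,-.095),(-.071,-.095),(-.071,.095)],P); print("ups",th,t,r)
R=np.array([[np.cos(th),-np.sin(th)],[np.sin(th),np.cos(th)]])
H=cast(c,[(305.75,229.5),(316.75,282.5)],.076)[:,:2]; print("handles",H,(H-t)@R)
# cradle outline bottom corners
K=cast(c,[(152,204),(182,209)],.044)[:,:2]; L=cast(c,[(173,272),(143,267)],.021)[:,:2]
print("cradle",K,L,np.linalg.norm(K[0]-K[1]),np.linalg.norm(L[0]-L[1]),np.linalg.norm(K.mean(0)-L.mean(0)))
print("dish",cast(c,(230.2,215.7),.016),"cnt",cast(c,(222.9,265.7),.024))
print("pip",cast(c,[(438,228),(424,306)],.01))
im=c["pixels"]; cv2.imwrite("pics/crop2.png",cv2.resize(im[190:290,135:250],None,fx=5,fy=5,interpolation=2))
E
```

```text
[[ 0.7001 -0.3409]
 [ 0.586  -0.49  ]
 [ 0.473  -0.4078]
 [ 0.5836 -0.2553]] [0.1878 0.1397 0.1885 0.1446]
ups -0.6371856077598119 [ 0.5857 -0.3735] [[ 0.0008 -0.0015]
 [-0.0002  0.0021]
 [ 0.0009 -0.0002]
 [-0.0015 -0.0004]]
handles [[ 0.5196 -0.263 ]
 [ 0.3936 -0.2917]] [[-0.1189  0.0495]
 [-0.2031 -0.0485]]
cradle [[0.5759 0.1206]
 [0.5655 0.0452]] [[0.4087 0.0636]
 [0.419  0.1393]] 0.07619694716330158 0.07638449578329361 0.1579317387484084
dish [[ 0.5562 -0.0728  0.016 ]] cnt [[ 0.4279 -0.0608  0.024 ]]
pip [[ 0.5411 -0.6115  0.01  ]
 [ 0.3412 -0.5714  0.01  ]]
```

View pics/crop2.png

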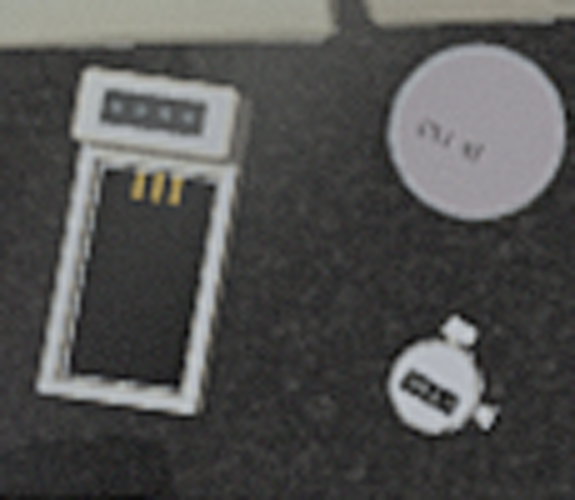

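Cradle is clear: outer rim front corners crop (36,390),(197,415), inner rim about (97,152),(222,168),(183,392),(65,378). Everything is consistent with the given sizes. Turn the tool so its closing axis lies along unit x, then go over the right handle.

Units first: shifts go in shares of 0.25 m and turns go in shares of pi rad. So -0.1325 rad / 3.1416 = -0.0422.

```bash
cat >> h.py <<'E'
from scipy.spatial.transform import Rotation as Ro
TH=-0.637; T=np.array([.5857,-.3735])
def U(x,y): return T+Ro.from_euler('z',TH).as_matrix()[:2,:2]@np.array([x,y])
def delta(xy,z,yaw):
    o=ctrl.get_obs(); R=Ro.from_euler('xyz',o['eef_rot']); G=Ro.from_euler('xyz',[np.pi,0,yaw])
    print("xyz in tool axes:",R.inv().apply(np.r_[xy,z]-o['ee_pos']),"rotvec",(R.inv()*G).as_rotvec(),"then, once turned:",G.inv().apply(np.r_[xy,z]-o['ee_pos']))
E
```

Call:
shift_gripper(increments="0 0 0 0 0 -0.0422;0 0 0 0 0 -0.0422;0 0 0 0 0 -0.0422;0 0 0 0 0 -0.0422;0 0 0 0 0 0", finger_gap=0.034, clamp_n=30)

```text
time_s: 0.7
ee_pos: [0.2161, -0.5057, 0.2273]
eef_rot: [-3.141, -0.0, 0.936]
force: [-0.3, 0.4, -1.0]
grip_width: 0.0572
grip_force: 0.0
```

```bash
python3 - <<'E'
from h import *
delta(U(-.203,-.05),.079,.934)
c=cam("top")
q=np.array([(97,152),(222,168),(183,392),(65,378)])/5+[135,190]
P=cast(c,q,.021)[:,:2]; th,t,r=fit([(.056,.032),(.056,-.032),(-.056,-.032),(-.056,.032)],P);print(th,t,r)
q=np.array([(36,390),(197,415)])/5+[135,190];q2=np.array([(85,67),(240,88)])/5+[135,190]
P=np.r_[cast(c,q,.021),cast(c,q2,.044)][:,:2]; print(fit([(-.064,.04),(-.064,-.04),(.1,.04),(.1,-.04)],P))
E
```

```text
xyz in tool axes: [0.2761 0.0162 0.1483] rotvec [-0.0003 -0.0002  0.002 ] then, once turned: [0.2761 0.0156 0.1483]
-0.09263994538656437 [0.4773 0.0921] [[ 0.0015 -0.    ]
 [ 0.0012 -0.0002]
 [-0.001   0.0023]
 [-0.0017 -0.0021]]
(np.float64(-0.11523673679590848), array([0.4745, 0.0932]), array([[ 0.001 ,  0.0008],
       [ 0.    , -0.0009],
       [-0.001 , -0.0007],
       [-0.0001,  0.0009]]))
```

In the tool's units: 0.046 m / 0.25 = 0.184, 0.03 m / 0.25 = 0.12.

Call:
shift_gripper(increments="0.184 0.0104 0 0 0 0;0.184 0.0104 0 0 0 0;0.184 0.0104 0 0 0 0;0.184 0.0104 0 0 0 0;0.184 0.0104 0 0 0 0;0.184 0.0104 0 0 0 0;0 0 0.08 0 0 0;0 0 0.12 0 0 0;0 0 0 0 0 0;0 0 0 0 0 0")

```text
time_s: 1.75
ee_pos: [0.3928, -0.2933, 0.178]
eef_rot: [-3.141, -0.0, 0.931]
force: [-0.4, -1.3, 0.4]
grip_width: 0.0342
grip_force: 0.0
```

```bash
python3 - <<'E'
from h import *
delta(U(-.203,-.05),.079,.934)
c=cam("wrist");cv2.imwrite("pics/w1.png",c["pixels"])
o=ctrl.get_obs(); print(proj(c,np.array([np.r_[U(-.203,y),.076] for y in(-.078,-.022)])))
E
```

```text
xyz in tool axes: [ 0.0003 -0.0002  0.099 ] rotvec [-0.0004 -0.0001 -0.0027] then, once turned: [ 0.0003 -0.0002  0.099 ]
[[282.7998 250.6969]
 [282.7044 190.7809]]
```

View pics/w1.png

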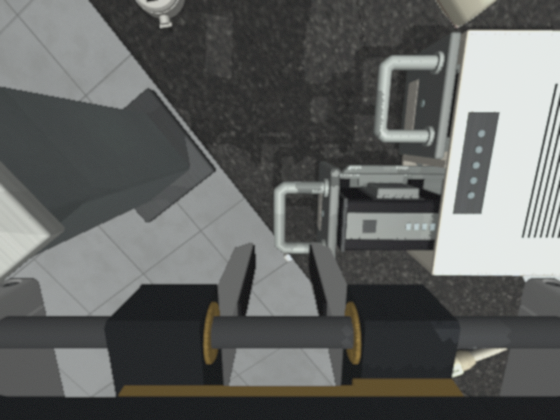

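Wrist view: the right bar's centre line is at column 280 (predicted 282.7), rows 186–251, so it sits about 3 mm further out than estimated. Descend, shifted 3 mm out, and grip it.

In the tool's units: 0.03 m / 0.25 = 0.12, -0.003 m / 0.25 = -0.012.

Call:
shift_gripper(increments="0.004 -0.012 0.12 0 0 0;0 0 0.12 0 0 0;0 0 0.12 0 0 0;0 0 0.036 0 0 0;0 0 0 0 0 0")

```text
time_s: 2.3
ee_pos: [0.391, -0.2909, 0.0788]
eef_rot: [-3.141, -0.0, 0.933]
force: [-0.3, -0.4, 0.9]
grip_width: 0.0342
grip_force: 0.0
```

Call:
shift_gripper(increments="0 0 0 0 0 0;0 0 0 0 0 0;0 0 0 0 0 0;0 0 0 0 0 0", finger_gap=0.0, clamp_n=30)

```text
time_s: 2.7
ee_pos: [0.3913, -0.2909, 0.0793]
eef_rot: [3.14, 0.0, 0.934]
force: [-1.4, 0.5, 6.7]
grip_width: 0.009
grip_force: 30.0
```

In the tool's units: 0.02 m / 0.25 = 0.08, 0.01 m / 0.25 = 0.04.

Call:
shift_gripper(increments="0 0.04 0 0 0 0;0 0.08 0 0 0 0;0 0.08 0 0 0 0;0 0.08 0 0 0 0;0 0.04 0 0 0 0;0 0.016 0 0 0 0;0 0.012 0 0 0 0;0 0.008 0 0 0 0;0 0 0 0 0 0")

```text
time_s: 3.6
ee_pos: [0.4584, -0.3412, 0.0789]
eef_rot: [-3.129, 0.001, 0.934]
force: [-39.0, 20.3, 34.3]
grip_width: 0.0093
grip_force: 30.0
```

```bash
python3 - <<'E'
from h import *
o=ctrl.get_obs(); p=o['ee_pos'][:2]-T; print(Ro.from_euler('z',-TH).as_matrix()[:2,:2]@p, Ro.from_euler('z',-TH).apply(o['force']))
E
```

```text
[-0.1215 -0.0497] [-43.4163  -6.8412  34.306 ]
```

In the tool's units: -0.004 m / 0.25 = -0.016.

Call:
shift_gripper(increments="0 -0.016 0 0 0 0;0 0 0 0 0 0;0 0 0 0 0 0", finger_gap=0.034)

```text
time_s: 3.9
ee_pos: [0.4595, -0.3412, 0.0785]
eef_rot: [3.141, -0.0, 0.934]
force: [-0.4, 0.9, 0.2]
grip_width: 0.03
grip_force: 0.0
```

Call:
shift_gripper(increments="0 0 -0.12 0 0 0;0 0 -0.16 0 0 0;0.132 0 -0.12 0 0 0;0.132 0 0 0 0 0;0.136 0 0 0 0 0;0 0 0 0 0 0;0 0 0 0 0 0")

```text
time_s: 4.6
ee_pos: [0.519, -0.2605, 0.1782]
eef_rot: [-3.141, 0.0, 0.935]
force: [-0.2, -0.6, 0.6]
grip_width: 0.0336
grip_force: 0.0
```

```bash
python3 - <<'E'
from h import *
delta(U(-.120,.05),.079,.934)
c=cam("wrist");cv2.imwrite("pics/w2.png",c["pixels"])
print(proj(c,np.array([np.r_[U(-.117,y),.076] for y in(-.078,-.022,.022,.078)])))
E
```

```text
xyz in tool axes: [-0.0012  0.0008  0.0992] rotvec [-0.0002  0.0001  0.0011] then, once turned: [-0.0012  0.0008  0.0992]
[[286.4482 344.8147]
 [286.7655 294.9198]
 [287.0376 252.133 ]
 [287.4173 192.4306]]
```

View pics/w2.png

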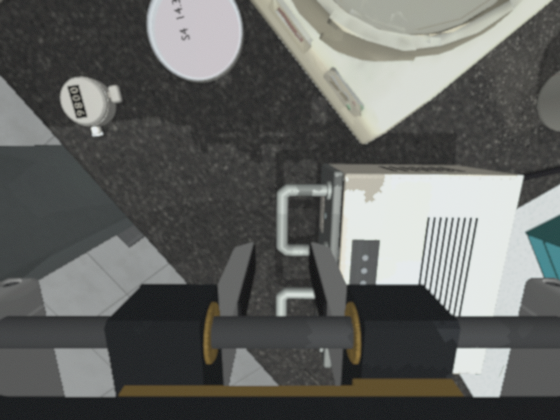

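Both bars are at the same column (283), so the right drawer is shut; the left bar spans rows 188–253 and is between the fingers. Descend and grip.

In the tool's units: 0.03 m / 0.25 = 0.12, 0.009 m / 0.25 = 0.036.

Call:
shift_gripper(increments="0 0 0.12 0 0 0;0 0 0.12 0 0 0;0 0 0.12 0 0 0;0 0 0.036 0 0 0;0 0 0 0 0 0")

```text
time_s: 5.15
ee_pos: [0.5181, -0.2613, 0.0787]
eef_rot: [-3.14, 0.0, 0.933]
force: [-1.0, -0.1, 1.1]
grip_width: 0.0343
grip_force: 0.0
```

Call:
shift_gripper(increments="0 0 0 0 0 0;0 0 0 0 0 0;0 0 0 0 0 0;0 0 0 0 0 0", finger_gap=0.0, clamp_n=40)

```text
time_s: 5.55
ee_pos: [0.5187, -0.2607, 0.0804]
eef_rot: [3.142, -0.0, 0.934]
force: [-5.5, 3.3, 6.2]
grip_width: 0.0086
grip_force: 40.0
```

```bash
python3 - <<'E'
from h import *
o=ctrl.get_obs(); p=o['ee_pos'][:2]-T; print(Ro.from_euler('z',-TH).as_matrix()[:2,:2]@p, Ro.from_euler('z',-TH).apply(o['force']))
E
```

```text
[-0.1209  0.0509] [-6.4106 -0.6043  6.1769]
```

In the tool's units: -0.02 m / 0.25 = -0.08, -0.016 m / 0.25 = -0.064.

Call:
shift_gripper(increments="0 -0.032 0 0 0 0;0 -0.064 0 0 0 0;0 -0.08 0 0 0 0;0 -0.08 0 0 0 0;0 -0.08 0 0 0 0;0 -0.064 0 0 0 0;0 -0.032 0 0 0 0;0 -0.02 0 0 0 0;0 0 0 0 0 0")

```text
time_s: 6.45
ee_pos: [0.4281, -0.1926, 0.0804]
eef_rot: [3.14, -0.002, 0.934]
force: [2.3, 7.9, 6.4]
grip_width: 0.0087
grip_force: 40.0
```

```bash
python3 - <<'E'
from h import *
o=ctrl.get_obs(); p=o['ee_pos'][:2]-T; print(Ro.from_euler('z',-TH).as_matrix()[:2,:2]@p, Ro.from_euler('z',-TH).apply(o['force']))
E
```

```text
[-0.2343  0.0517] [-2.8681  7.6803  6.3744]
```

Call:
shift_gripper(increments="0 0 0 0 0 0;0 0 0 0 0 0;0 0 0 0 0 0", finger_gap=0.034)

```text
time_s: 6.75
ee_pos: [0.4277, -0.1935, 0.0794]
eef_rot: [-3.142, 0.0, 0.934]
force: [-0.2, -0.2, -0.7]
grip_width: 0.0297
grip_force: 0.0
```

Call:
shift_gripper(increments="0 0 -0.12 0 0 0;0 0 -0.2 0 0 0;0 0 -0.16 0 0 0.0226;0 0 0 0 0 0.0477;0 0 0 0 0 0.0477;0 0 0 0 0 0.0477;0 0 0 0 0 0.0477;0 0 0 0 0 0.0477;0 0 0 0 0 0.0477", finger_gap=0.094)

```text
time_s: 7.65
ee_pos: [0.4278, -0.1936, 0.1993]
eef_rot: [-3.142, 0.0, -0.043]
force: [-0.2, 0.1, -0.2]
grip_width: 0.0942
grip_force: 0.0
```

Call:
shift_gripper(increments="0 0 0 0 0 0.0477;0 0 0 0 0 0.0477;0 0 0 0 0 0.0477;0 0 0 0 0 0.0477;0 0 0 0 0 0;0 0 0 0 0 0")

```text
time_s: 8.25
ee_pos: [0.4278, -0.1936, 0.1993]
eef_rot: [3.141, 0.0, -0.633]
force: [0.6, 0.7, 0.0]
grip_width: 0.0941
grip_force: 0.0
```

```bash
python3 - <<'E'
from h import *
delta(U(-.1313,.048),.067,-.637)
E
```

```text
xyz in tool axes: [0.1026 0.0032 0.1323] rotvec [0.0001 0.0002 0.0043] then, once turned: [0.1026 0.0028 0.1323]
```

In the tool's units: 0.03 m / 0.25 = 0.12, 0.0028 m / 0.25 = 0.0112, 0.004 rad / 3.1416 = 0.0013.

Call:
shift_gripper(increments="0.12 0.0112 0 0 0 0.0013;0 0 0 0 0 0;0 0 0 0 0 0")

```text
time_s: 8.55
ee_pos: [0.4502, -0.2136, 0.199]
eef_rot: [3.142, 0.001, -0.639]
force: [-0.4, 0.5, -0.3]
grip_width: 0.0939
grip_force: 0.0
```

```bash
python3 - <<'E'
from h import *
delta(U(-.1313,.048),.067,-.637)
c=cam("wrist");cv2.imwrite("pics/w3.png",c["pixels"])
print(proj(c,np.array([np.r_[U(-.1313+x,.047+y),.084] for x,y in((-.05,.024),(-.05,-.024),(.05,-.024),(.05,.024))])))
E
```

```text
xyz in tool axes: [ 0.0728 -0.0002  0.132 ] rotvec [ 0.0001  0.0009 -0.0016] then, once turned: [ 0.0727 -0.      0.132 ]
[[256.3804 193.5628]
 [308.3767 193.4901]
 [310.8981  75.7848]
 [253.6364  75.8714]]
```

View pics/w3.png

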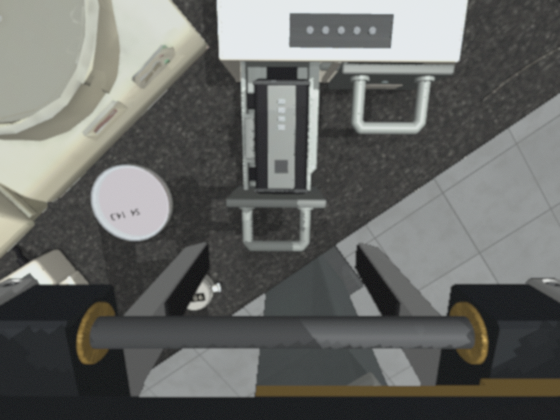

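Pack top seen at columns 255–309, rows 81–191, matching the prediction (254–310, 76–194) within about 1–2 mm. Proceed to the grip.

In the tool's units: 0.03 m / 0.25 = 0.12, 0.022 m / 0.25 = 0.088.

Call:
shift_gripper(increments="0.12 0 0 0 0 0;0.12 0 0 0 0 0;0.048 0 0.08 0 0 0;0 0 0.12 0 0 0;0 0 0.12 0 0 0;0 0 0.12 0 0 0;0 0 0.088 0 0 0;0 0 0 0 0 0")

```text
time_s: 9.4
ee_pos: [0.5065, -0.2556, 0.0649]
eef_rot: [3.141, 0.005, -0.64]
force: [0.1, 0.8, -0.0]
grip_width: 0.0942
grip_force: 0.0
```

Call:
shift_gripper(increments="0 0 0 0 0 0;0 0 0 0 0 0;0 0 0 0 0 0;0 0 0 0 0 0;0 0 0 0 0 0", finger_gap=0.0, clamp_n=35)

```text
time_s: 9.9
ee_pos: [0.5088, -0.2565, 0.0684]
eef_rot: [-3.14, -0.002, -0.641]
force: [1.9, 5.5, 6.1]
grip_width: 0.0575
grip_force: 3.2
```

Call:
shift_gripper(increments="0 0 0 0 0 0;0 0 0 0 0 0;0 0 0 0 0 0;0 0 0 0 0 0", finger_gap=0.0, clamp_n=35)

```text
time_s: 10.3
ee_pos: [0.509, -0.2566, 0.0687]
eef_rot: [-3.14, -0.002, -0.641]
force: [2.3, 5.2, 9.7]
grip_width: 0.0488
grip_force: 35.0
```

Width 49 mm, tab fully pressed. Lift.

In the tool's units: -0.02 m / 0.25 = -0.08, -0.015 m / 0.25 = -0.06.

Call:
shift_gripper(increments="0 0 -0.02 0 0 0;0 0 -0.04 0 0 0;0 0 -0.06 0 0 0;0 0 -0.08 0 0 0;0 0 -0.08 0 0 0;0 0 -0.08 0 0 0;0 0 -0.08 0 0 0;0 0 0 0 0 0;0 0 0 0 0 0")

```text
time_s: 11.2
ee_pos: [0.5077, -0.2567, 0.1768]
eef_rot: [3.141, 0.001, -0.641]
force: [0.2, -0.2, -6.3]
grip_width: 0.0486
grip_force: 35.0
```

```bash
python3 - <<'E'
from h import *
o=ctrl.get_obs();c=cam("side");cv2.imwrite("pics/s1.png",c["pixels"][60:320,150:450].repeat(2,0).repeat(2,1))
delta((.475,.093),.080,-.113)
E
```

```text
xyz in tool axes: [-0.235  -0.2607  0.0965] rotvec [-0.0001  0.0019 -0.5282] then, once turned: [-0.0717 -0.3436  0.0962]
```

View pics/s1.png

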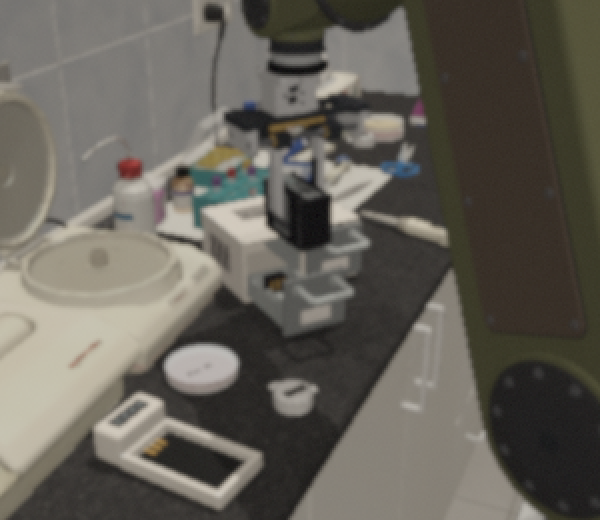

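Side view: the pack hangs level in the fingers above the open left drawer. Carry it over to the cradle.

In the tool's units: -0.088 rad / 3.1416 = -0.028.

Call:
shift_gripper(increments="0 0 0 0 0 -0.028;0 0 0 0 0 -0.028;0 0 0 0 0 -0.028;0 0 0 0 0 -0.028;0 0 0 0 0 -0.028;0 0 0 0 0 -0.028")

```text
time_s: 11.85
ee_pos: [0.5075, -0.2565, 0.1758]
eef_rot: [-3.141, 0.002, -0.11]
force: [-1.0, -0.1, -5.7]
grip_width: 0.0484
grip_force: 35.0
```

Call:
shift_gripper(increments="-0.016 -0.072 0 0 0 0;-0.032 -0.144 0 0 0 0;-0.032 -0.16 0 0 0 0;-0.032 -0.16 0 0 0 0;-0.032 -0.16 0 0 0 0;-0.032 -0.16 0 0 0 0;-0.032 -0.16 0 0 0 0;-0.032 -0.16 0 0 0 0;-0.032 -0.136 0 0 0 0;-0.016 -0.064 0 0 0 0")

```text
time_s: 12.85
ee_pos: [0.4739, 0.0961, 0.1765]
eef_rot: [3.142, 0.002, -0.113]
force: [-0.1, 0.2, -5.5]
grip_width: 0.0483
grip_force: 35.0
```

Call:
shift_gripper(increments="0 0 0 0 0 0;0 0 0 0 0 0;0 0 0 0 0 0")

```text
time_s: 13.15
ee_pos: [0.4752, 0.0926, 0.1771]
eef_rot: [3.141, 0.001, -0.114]
force: [0.2, 0.4, -4.8]
grip_width: 0.0482
grip_force: 35.0
```

```bash
python3 - <<'E'
from h import *
delta((.475,.094),.0687,-.113)
c=cam("wrist");cv2.imwrite("pics/w4.png",c["pixels"])
c=cam("top"); cv2.imwrite("pics/t4.png",cv2.resize(c["pixels"][170:300,90:260],None,fx=4,fy=4))
E
```

```text
xyz in tool axes: [-0.0003 -0.0014  0.1084] rotvec [ 0.0003  0.0007 -0.0014] then, once turned: [-0.0004 -0.0013  0.1084]
```

View pics/w4.png

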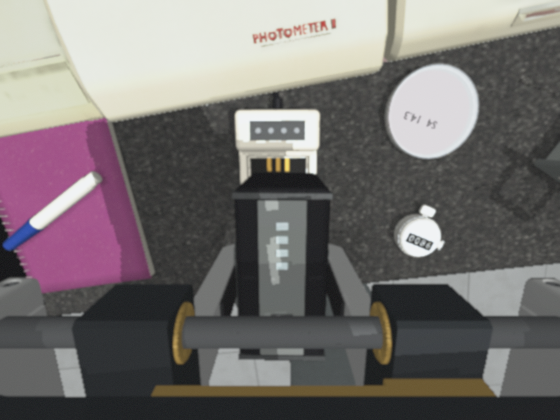

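Wrist view: the pack is aligned with the cradle; head top at columns 236–321, rows 110–148. Check against the estimate's projection.

```bash
python3 - <<'E'
from h import *
c=cam("wrist")
R=Ro.from_euler('z',-.113).as_matrix()[:2,:2]
print(proj(c,[np.r_[np.array([.475,.093])+R@np.array(p),.044] for p in((.1,.04),(.1,-.04))]), proj(c,[np.r_[np.array([.475,.093])+R@np.array(p),.021] for p in((.056,.032),(.056,-.032))]))
# measured back edge of head
print(cast(c,[(236,110),(321,110)],.044), cast(c,[(245,157),(317,157)],.021))
E
```

```text
[[237.7595 107.3903]
 [324.9792 107.2551]] [[250.3807 154.921 ]
 [312.5732 154.8262]]
[[0.5768 0.1234 0.044 ]
 [0.5679 0.0458 0.044 ]] [[0.5328 0.1243 0.021 ]
 [0.5243 0.0505 0.021 ]]
```

In the tool's units: 0.025 m / 0.25 = 0.1, -0.003 m / 0.25 = -0.012.

Call:
shift_gripper(increments="-0.008 -0.012 0 0 0 0;0 0 0.08 0 0 0;0 0 0.1 0 0 0;0 0 0.1 0 0 0;0 0 0.072 0 0 0;0 0 0.032 0 0 0;0 0 0.02 0 0 0;0 0 0 0 0 0")

```text
time_s: 14.1
ee_pos: [0.4739, 0.0964, 0.0766]
eef_rot: [-3.142, -0.0, -0.113]
force: [0.0, 0.5, -5.0]
grip_width: 0.0484
grip_force: 35.0
```

Call:
shift_gripper(increments="0 0 0.016 0 0 0;0 0 0.012 0 0 0;0 0 0.008 0 0 0;0 0 0 0 0 0")

```text
time_s: 14.5
ee_pos: [0.4741, 0.0964, 0.0688]
eef_rot: [-3.141, -0.001, -0.113]
force: [-7.1, -2.3, 12.1]
grip_width: 0.0487
grip_force: 35.0
```

Contact exactly at the expected height. Release gradually and rise.

In the tool's units: -0.001 m / 0.25 = -0.004.

Call:
shift_gripper(increments="0 0 -0.004 0 0 0;0 0 0 0 0 0", clamp_n=5)

```text
time_s: 14.7
ee_pos: [0.474, 0.0965, 0.0687]
eef_rot: [-3.141, -0.001, -0.113]
force: [-1.8, -0.4, 1.2]
grip_width: 0.0546
grip_force: 5.0
```

Call:
shift_gripper(increments="0 0 0 0 0 0;0 0 0 0 0 0;0 0 0 0 0 0;0 0 0 0 0 0", finger_gap=0.09)

```text
time_s: 15.1
ee_pos: [0.4739, 0.0964, 0.0685]
eef_rot: [3.142, -0.0, -0.113]
force: [-0.2, -0.6, 0.3]
grip_width: 0.0839
grip_force: 0.0
```

Call:
shift_gripper(increments="0 0 -0.08 0 0 0;0 0 -0.12 0 0 0;0 0 -0.16 0 0 0;0 0 -0.16 0 0 0;0 0 0 0 0 0")

```text
time_s: 15.6
ee_pos: [0.4756, 0.0967, 0.2034]
eef_rot: [-3.14, -0.008, -0.113]
force: [-0.2, 1.4, -0.8]
grip_width: 0.0898
grip_force: 0.0
```

```bash
python3 - <<'E'
from h import *
c=cam("wrist");a=cv2.resize(c["pixels"][60:360,120:440],None,fx=1.2,fy=1.2); s=cam("side")["pixels"]; b=cv2.resize(s[240:330,180:300],None,fx=4,fy=4)
cv2.imwrite("pics/p5.png",np.hstack([a[:360],b[:360,:400]]))
o=ctrl.get_obs();print(o['ee_pos'],o['qpos']);delta(U(-.2343,.0515),.079,.934)
E
```

```text
[0.4738 0.0964 0.1987] [0.125  0.1785 1.7411 0.     1.2208 1.809 ]
xyz in tool axes: [-0.013   0.2925  0.1196] rotvec [ 0.0004 -0.0012 -1.0472] then, once turned: [-0.2598  0.1351  0.1197]
```

View pics/p5.png

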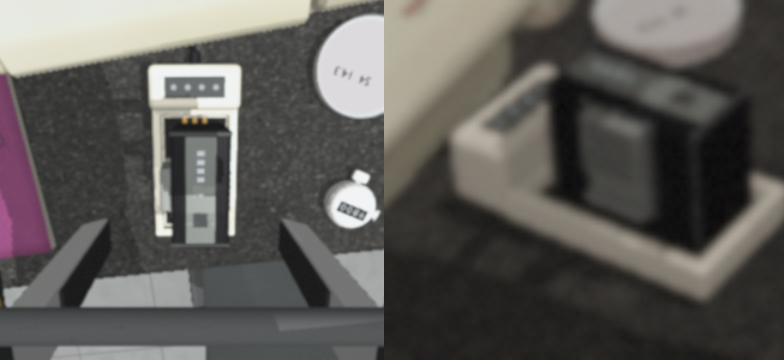

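The pack stands flat in the pocket, long side along it (left half columns 170–230, all within the rim). Now shut the left drawer.

In the tool's units: -0.15 rad / 3.1416 = -0.0477.

Call:
shift_gripper(increments="0 0 0 0 0 -0.0477;0 0 0 0 0 -0.0477;0 0 0 0 0 -0.0477;0 0 0 0 0 -0.0477;0 0 0 0 0 -0.0477;0 0 0 0 0 -0.0477;0 0 0 0 0 -0.0468", finger_gap=0.034)

```text
time_s: 16.4
ee_pos: [0.4732, 0.0963, 0.1967]
eef_rot: [-3.14, 0.002, 0.94]
force: [0.3, -0.8, -0.1]
grip_width: 0.0375
grip_force: 0.0
```

Call:
shift_gripper(increments="-0.128 0.068 0 0 0 0;-0.128 0.068 0 0 0 0;-0.132 0.068 0 0 0 0;-0.132 0.068 0 0 0 0;-0.132 0.068 0 0 0 0;-0.132 0.068 0 0 0 0;-0.128 0.068 0 0 0 0;-0.128 0.064 0 0 0 0;0 0 0 0 0 0;0 0 0 0 0 0")

```text
time_s: 17.4
ee_pos: [0.4271, -0.1929, 0.1971]
eef_rot: [-3.139, 0.0, 0.932]
force: [0.2, -0.1, -0.5]
grip_width: 0.034
grip_force: 0.0
```

```bash
python3 - <<'E'
from h import *
delta(U(-.2343,.0515),.079,.934)
E
```

```text
xyz in tool axes: [0.0007 0.0009 0.1181] rotvec [-0.0025  0.0002 -0.0018] then, once turned: [0.0007 0.0006 0.1181]
```

In the tool's units: 0.03 m / 0.25 = 0.12, 0.018 m / 0.25 = 0.072.

Call:
shift_gripper(increments="0 0 0.12 0 0 0;0 0 0.12 0 0 0;0 0 0.12 0 0 0;0 0 0.072 0 0 0;0 0 0.04 0 0 0;0 0 0 0 0 0")

```text
time_s: 18.0
ee_pos: [0.4273, -0.1918, 0.0793]
eef_rot: [-3.139, 0.0, 0.935]
force: [0.4, -0.6, 1.2]
grip_width: 0.0342
grip_force: 0.0
```

Call:
shift_gripper(increments="0 0 0 0 0 0;0 0 0 0 0 0;0 0 0 0 0 0;0 0 0 0 0 0", finger_gap=0.0, clamp_n=30)

```text
time_s: 18.4
ee_pos: [0.4279, -0.193, 0.0811]
eef_rot: [3.141, -0.0, 0.934]
force: [-1.5, 1.3, 3.2]
grip_width: 0.0093
grip_force: 30.0
```

Handle gripped (9 mm). Push 0.113, then a few mm more against the stop.

In the tool's units: 0.02 m / 0.25 = 0.08, 0.016 m / 0.25 = 0.064.

Call:
shift_gripper(increments="0 0.04 0 0 0 0;0 0.08 0 0 0 0;0 0.08 0 0 0 0;0 0.08 0 0 0 0;0 0.08 0 0 0 0;0 0.064 0 0 0 0;0 0.024 0 0 0 0;0 0.012 0 0 0 0;0 0.008 0 0 0 0;0 0 0 0 0 0")

```text
time_s: 19.4
ee_pos: [0.5187, -0.2611, 0.0808]
eef_rot: [-3.132, 0.002, 0.934]
force: [-30.3, 12.4, 24.5]
grip_width: 0.0089
grip_force: 30.0
```

```bash
python3 - <<'E'
from h import *
o=ctrl.get_obs(); p=o['ee_pos'][:2]-T; print(Ro.from_euler('z',-TH).as_matrix()[:2,:2]@p, Ro.from_euler('z',-TH).apply(o['force']))
E
```

```text
[-0.1207  0.0505] [-31.7524  -8.1028  24.5208]
```

At the stop, at −0.1207, the same position as the shut drawer at the start. Release, back off and check with the cameras.

In the tool's units: -0.003 m / 0.25 = -0.012.

Call:
shift_gripper(increments="0 -0.012 0 0 0 0;0 0 0 0 0 0;0 0 0 0 0 0", finger_gap=0.034)

```text
time_s: 19.7
ee_pos: [0.5195, -0.2608, 0.0806]
eef_rot: [3.141, -0.0, 0.934]
force: [0.9, 0.2, 0.2]
grip_width: 0.0293
grip_force: 0.0
```

Call:
shift_gripper(increments="0 0 -0.12 0 0 0;0 0 -0.16 0 0 0;0 0 -0.12 0 0 0;0 0 -0.12 0 0 0;0 -0.16 0 0 0 0;0 -0.16 0 0 0 0;0 0 0 0 0 0;0 0 0 0 0 0")

```text
time_s: 20.5
ee_pos: [0.4553, -0.2132, 0.2111]
eef_rot: [3.14, -0.0, 0.934]
force: [-0.3, -0.4, -0.1]
grip_width: 0.0337
grip_force: 0.0
```

```bash
python3 - <<'E'
from h import *
c=cam("wrist");s=cam("side")
cv2.imwrite("pics/fin.png",np.hstack([cv2.resize(c["pixels"],(400,300)),cv2.resize(s["pixels"][130:330,170:400],(400,300))]))
print(proj(c,np.array([np.r_[U(-.1205,y),.076] for y in(-.05,.05)]))*400/560,ctrl.get_obs()['force'])
E
```

```text
[[253.8379 216.2796]
 [258.265  153.015 ]] [ 0.5492 -0.8101  0.2028]
```

View pics/fin.png

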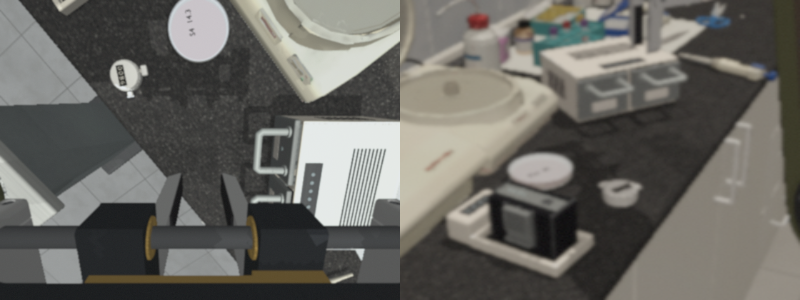

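Both fronts are flush, with the bars in line at columns 258 and 254. The pack stands flat in the cradle, and the dish, counter and pipette look undisturbed. Handing in.

```bash
python3 -c "from station import ctrl; print(ctrl.hand_in())"
```

```text
the job is handed in; nothing more can be done
None
```

I handed the job in at about 20.5 s, with both drawers pushed to their stops and the pack standing flat in the cradle; the loose items looked undisturbed, and the station gave no verdict.

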